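# Dip the compressor pump and show the dipstick

### The job

Check the compressor pump's dipstick: take it by its brittle plastic handle with a light grip (30 N at most), slide its rod into the sloping guide tube until the collar stops on the mouth, and draw it right out again. Then hold it level in the gripper with the rod's tip over the middle of the drip tray, about a hand's breadth or two above it and clear of tray, pump and rest, so that the tip can be read; finish still holding it there, and leave the other things on the bench where they are.

Things in the scene. Friction and masses are not known exactly. Their poses are not given: they have to be found in the camera images.
- dipstick: Loose dipstick, about 70 g, lying level on the rest, all on one axis: 8 mm round steel rod 120 mm long with rounded tip, 28 mm collar 6 mm thick, 10 mm neck, plastic handle. Origin: centre of the collar's stop face (rod side). x along the rod to its tip, z up as it lies. Collar at x 0 to -6 mm, handle -16 to -66 mm. At first the tip points towards the robot, within about 30 degrees.
- handle (a point): Centre of the dipstick's black plastic handle, on its axis 41 mm behind the collar's stop face; axes as the dipstick's. The handle is a block 50 mm long (along the rod), 16 mm wide (y, flat upright sides to grip as it lies) and 24 mm high (z). Brittle: the fingers must not squeeze it with more than 30 N each.
- tip (a point): Tip of the dipstick's rod, on its axis, 120 mm from the collar's stop face; axes as the dipstick's.
- dip_tube: Fixed rigid steel guide tube, sloping 35 degrees above level, opening away from the robot (heading varies 20 degrees either way). Origin: centre of its mouth, 155 mm above the table; z axis out of the mouth along the tube. Bore 14 mm, flaring to 21 mm in the last 12 mm, rim 27 mm outside, 135 mm deep. The rod goes in along -z until the collar's face meets the rim (both origins together).
- pump: Fixed grey air-compressor pump: foot 170 x 150 mm, crankcase 140 x 120 mm, 95 mm high; finned cylinder (90 mm diameter) and dark 85 mm square head on it up to 191 mm, centred at x = -30 mm. Origin: centre of underside; x axis level, to the side where the tube comes out (mouth at x = 135, y = 0, z = 155 mm), z up.
- rest: Fixed wooden rest: base 170 x 60 x 12 mm, a notched post under the rod (x = +56 mm, notch 12 mm wide, post 24 mm wide, 66 mm high) and a post 10 x 10 mm, 48 mm high, under the handle's collar end (x = -56 mm). Origin: centre of underside; x as the dipstick's at first. The dipstick's axis lies 60 mm above the table, its origin at x = -34 mm; lifting straight up frees it.
- tray: Fixed shallow aluminium drip tray, open on top, 140 (x) x 180 (y) x 22 mm high. Origin: centre of its underside. It stands on the other side of the pump from the rest (either side may be which).
- screwdriver: Bystander: loose screwdriver lying on the table; origin near its middle, underside.
- wrench: Bystander: loose steel wrench lying on the table; origin near its middle, underside.
- screw_jar: Bystander: small jar, 60 mm diameter, 75 mm high; origin: centre of underside.
- lube_can: Bystander: slim can, 52 mm diameter, 150 mm high; origin: centre of underside.
- speaker: Bystander: loudspeaker driver standing on its magnet, 132 mm diameter, 66 mm high at its dome; origin: centre of underside.
- offcut: Bystander: flat board offcut 90 x 120 x 18 mm; origin: centre of underside.
- tape_roll: Bystander: tape roll core lying flat, 90 mm diameter, 20 mm high; origin: centre of underside.
Things that resemble listed ones, but are neither listed nor needed, are in the scene too. Of the things shaped like the dipstick, the steel one is meant.

How it is judged:
On the way, in this order (a step that is already met when the one before it is completed fails the run):
1. the dipstick's collar is down on the mouth of the guide tube, the rod in the tube (z of dipstick in the frame of dip_tube between -0.004 and 0.004 m and distance between dipstick and dip_tube below 0.008 m and angle between the x axis of dipstick and the z axis of dip_tube, either way round below 0.1 rad), for 0.2 s.
2. the rod is drawn right out of the tube (z of tip in the frame of dip_tube above 0.005 m), for 0.1 s.
At the end, for the whole second after the job is handed in: The gripper holds the dipstick, at rest: rod level within 8 degrees, its tip within 60 mm (seen from above) of the tray's centre, tip 70 to 300 mm and collar at least 70 mm above the table, touching neither pump, tray nor rest (angle between dipstick's own x axis and vertical between 1.4308 and 1.7108 rad and horizontal distance between tip and tray below 0.06 m and height (world z) of tip between 0.07 and 0.3 m and height (world z) of dipstick above 0.07 m and contact force between the fingers and dipstick above 0.5 N and contact force between dipstick and pump below 0.05 N and contact force between dipstick and tray below 0.05 N and contact force between dipstick and rest below 0.05 N and linear speed of dipstick below 0.03 m/s and angular speed of dipstick below 0.3 rad/s); the arm keeps its last pose, push and grip.
It fails at once if the handle is squeezed by the fingers with more than 30 N each (contact force between the fingers and dipstick above 60 N).
It fails at once if another thing on the bench is moved by more than 30 mm (distance of any of screwdriver, wrench, screw_jar, lube_can, speaker, offcut, tape_roll from where it was at the start of the episode above 0.03 m).
It also fails if it takes over 64 s, if anything falls off the work surface, if the arm or the gripper's body presses on something with over 40 N, if the wrist force passes 120 N, or if a joint passes its speed limit or range.

### The arm

A 7-joint arm with a two-finger parallel gripper is mounted at the origin on the work surface. World frame = base frame: x ahead of the robot, y to its left, z up, the work surface at z = 0. Lengths are in m, angles in rad, forces in N, time in s.
With the tool pointing down it reaches from about 0.375 to 0.925 m from the base axis. Payload 3.1 kg.
Tool frame: the origin (TCP) lies between the finger pads; the fingertips stand 19 mm ahead of it and the grasp point (between the pads) is the TCP; z points along the fingers, y is the line along which they close (so a half turn about z gives the same grasp; the last joint's range is limited). The gripper opens to 85 mm and grips with 20 to 120 N. Pads are 22 mm wide; open, the fingers measure 114 mm over their backs; the gripper's body (76 mm by 85 mm) begins 54 mm behind the grasp point. The pads swing forward as they close: fully open they stand 13 mm farther back than shut.
Start: joints at [-1.4, 0.383, 0.044, 1.598, -0.018, 1.161, -0.05], TCP at [0.173, 0.627, 0.25] pointing down, gripper open.
Joint ranges: [-2.61, 2.61], [-0.41, 2.15], [-1.48, 1.57], [0, 2.5], [-1.57, 4.71], [0.05, 1.97], [-2.85, 2.85]. Speed limits (rad/s): [2.79, 2.79, 3.14, 3.14, 3.14, 3.14, 3.14].

### API

Orientations are given as a unit quaternion [x, y, z, w].
In Python, from bench import move_ptp, movel, move_j, move_gripper, pause, inverse_kinematics, read_camera, camera_params, MotionError, sign_off, look_for, tip_of, read_time_s, read_qpos, read_joint_vel, read_effort, read_eef_pos, read_tcp_rot, read_ft_force, read_ft_torque, read_finger_gap, read_grasp_force gives the robot as it stands. Calls block until the motion is done:
- move_ptp(position, orientation): joint-space move of the TCP to a pose.
- movel(position, orientation=None, speed=0.15): straight line of the TCP; orientation=None keeps the orientation; speed is the mean speed in m/s.
- move_j(angles): joint-space move.
- move_gripper(opening, effort=None): finger opening in m; effort is the grip in N (None keeps the last); returns when the fingers have stopped.
- pause(seconds).
- inverse_kinematics(position, orientation): joint angles nearest the present ones, or None.
- read_camera(name): name is "side" or "top"; returns the picture (400x640x3 uint8, red, green, blue); there is no depth.
- camera_params(name): a dict with "K" (3x3 intrinsics, pixels), "dist_coeffs" ([k1, k2, p1, p2, k3] as OpenCV has them; the pictures are not rectified), "camera_from_world" (4x4, takes a point from world to camera coordinates). Camera axes: x right, y down, z forward; pixel columns grow to the right and rows downward; lengths in m; the calibration is good to about 2 mm. A picture is of the moment at which its call begins. camera_params takes no time and is no camera call.
A pose or a line that the arm cannot do raises MotionError and nothing moves.
- sign_off(): hands the job in; it is judged then, once.
Trained networks look in the newest picture that a camera, given by its name, has taken for a name from the list of things; names that differ only in an ending like _2 or _b are one class to them, and where a whole thing is asked for, a point or a joint stands for the part that bears it (a point fixed in the world has none). Each returns a list of dicts, best first, with "confidence" (0 to 1); they miss things now and then, are a little off and sometimes report something else, mostly with a low value. They report only what shows in the picture. A call takes as long as a camera call. They do not tell look-alikes from the thing itself.
- look_for(camera, name): "at" ([column, row] in pixels, amid what is visible of it).
- tip_of(camera, name): "at" ([column, row] in pixels: a listed point, or the origin of a listed thing).
Readings, each from a call of its own:
- read_time_s(): time.
- read_qpos(): joint angles.
- read_joint_vel(): joint speeds.
- read_effort(): joint torques, N m.
- read_eef_pos(): TCP position.
- read_tcp_rot(): TCP orientation.
- read_ft_force(): force on the tool from outside, world axes, zero at the start.
- read_ft_torque(): the same for the moment, N m.
- read_finger_gap(): finger opening in m.
- read_grasp_force(): force on a finger pad.
Only numpy, scipy, OpenCV 4.12 (cv2) and the standard library are available. Lean on these libraries where they do the work, as an engineer would, in place of code of your own. Each camera call takes 0.05 s, during which the arm holds its last target. There are 200 camera calls.

## Working session

There is one attempt and no reset: what is moved stays moved. The work goes in short steps, each a Python script; the robot and the scene stay as the last script left them, time stands still between calls to the robot, and variables do not carry over. Pictures are saved under pics/ and viewed, at most 10 in all, crops included, and the job is handed in when it is done.

```bash
mkdir -p pics; ls; python3 - <<'E'
from bench import *
import cv2,numpy as np
for c in("side","top"):
    im=read_camera(c); cv2.imwrite(f"pics/{c}0.png",im[:,:,::-1])
    p=camera_params(c); print(c,np.round(p["K"],1).tolist(),p["dist_coeffs"],np.round(p["camera_from_world"],3).tolist())
    for n in("dipstick","handle","tip","dip_tube","pump","rest","tray"):
        print(n,[(np.round(d["at"]).tolist(),round(d["confidence"],2)) for d in tip_of(c,n)[:4]])
print(read_time_s(),read_tcp_rot(),read_qpos())
E
```

```text
pics
side [[377.5, 0.0, 328.5], [0.0, 377.5, 198.7], [0.0, 0.0, 1.0]] [-0.07789106  0.          0.          0.          0.        ] [[-0.922, -0.387, 0.007, 0.485], [-0.274, 0.64, -0.718, 0.223], [0.273, -0.664, -0.696, 1.079], [0.0, 0.0, 0.0, 1.0]]
dipstick [([300.0, 297.0], 0.87)]
handle [([288.0, 294.0], 0.7)]
tip [([346.0, 320.0], 0.84), ([363.0, 352.0], 0.66)]
dip_tube [([299.0, 181.0], 0.79)]
pump [([341.0, 231.0], 0.73), ([264.0, 219.0], 0.19)]
rest [([314.0, 318.0], 0.88), ([252.0, 266.0], 0.52)]
tray [([383.0, 165.0], 0.75), ([313.0, 315.0], 0.71), ([221.0, 314.0], 0.32)]
top [[384.5, 0.0, 317.0], [0.0, 384.5, 198.7], [0.0, 0.0, 1.0]] [0.02231872 0.         0.         0.         0.        ] [[0.017, -1.0, 0.015, -0.026], [-0.998, -0.018, -0.06, 0.497], [0.06, -0.014, -0.998, 1.446], [0.0, 0.0, 0.0, 1.0]]
dipstick [([227.0, 204.0], 0.65), ([188.0, 269.0], 0.55), ([398.0, 216.0], 0.54)]
handle [([173.0, 267.0], 0.7), ([308.0, 202.0], 0.67), ([224.0, 194.0], 0.54)]
tip [([224.0, 236.0], 0.73), ([172.0, 205.0], 0.55), ([221.0, 256.0], 0.47)]
dip_tube [([308.0, 165.0], 0.69)]
pump [([310.0, 207.0], 0.75)]
rest [([229.0, 217.0], 0.7), ([372.0, 154.0], 0.54)]
tray [([394.0, 215.0], 0.67)]
0.8 [ 1.33978715e-01  9.90984210e-01  8.09253366e-07 -1.58731807e-05] [-1.39980718  0.38287564  0.04390781  1.59787775 -0.01791232  1.16123275
 -0.0499107 ]
```

View pics/side0.png

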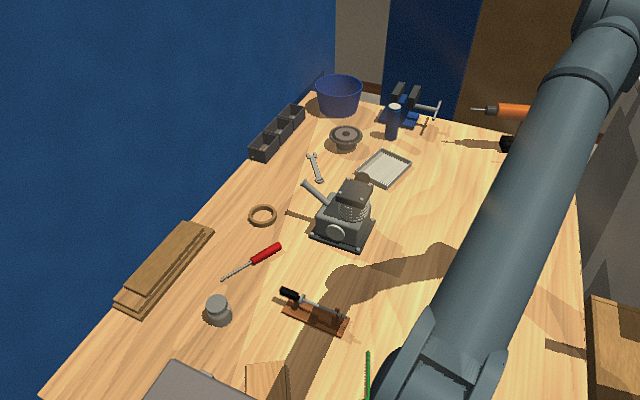

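View pics/top0.png

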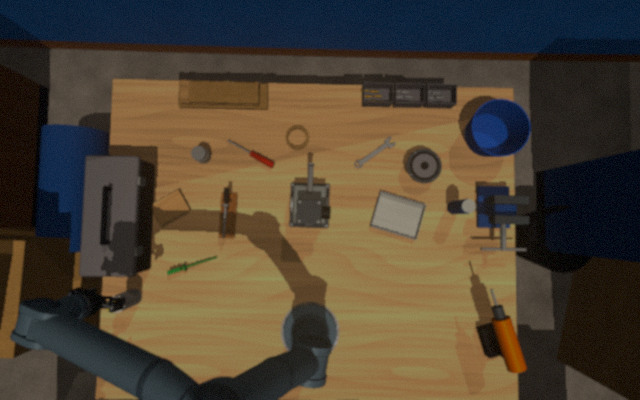

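```bash
python3 - <<'E'
import cv2,numpy as np
s=cv2.imread("pics/side0.png");t=cv2.imread("pics/top0.png")
def c(im,x,y,w,h,k,g=1):
    r=cv2.resize(im[y:y+h,x:x+w],None,fx=k,fy=k,interpolation=cv2.INTER_CUBIC)
    r=cv2.convertScaleAbs(r,alpha=g)
    for i in range(0,w,10): cv2.putText(r,str(x+i),(i*k,8),0,.3,(0,255,255));cv2.line(r,(i*k,8),(i*k,14),(0,255,255))
    for i in range(10,h,10): cv2.putText(r,str(y+i),(0,i*k+3),0,.3,(0,255,255))
    return r
a=np.hstack([c(s,270,280,80,60,5),c(s,298,172,80,60,5).copy()])
b=np.hstack([c(t,210,175,40,75//1-15,5,1.8),c(t,290,145,40,60,5,1.8),c(t,365,180,80,60,5,1.5)])
cv2.imwrite("pics/crop.png",np.vstack([a,b])[:, :800])
E
```

```text
(no output)
```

View pics/crop.png

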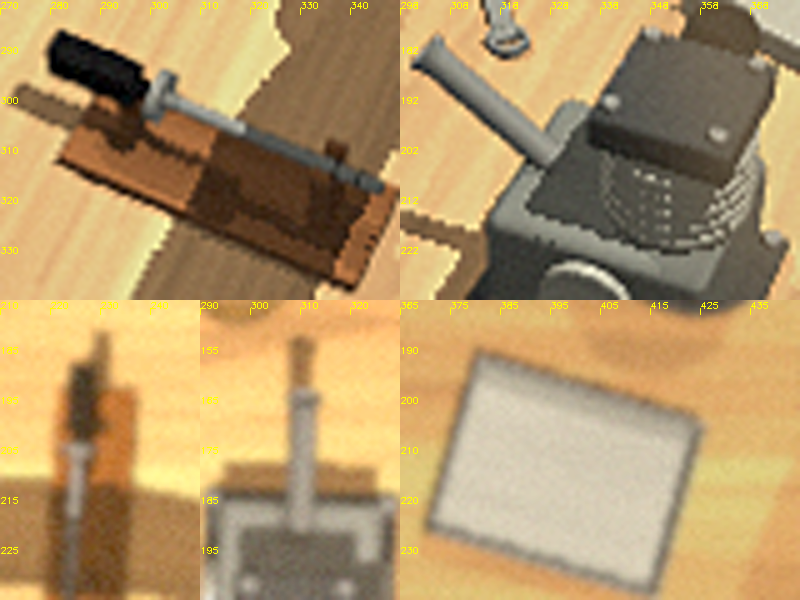

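Candidates for the dipstick are the one on the wooden rest (side 305,298; top 226,205) and the green stick (side 367,370; top 190,265). The black-handled one on the rest has a steel rod, so I choose it. Its tip is at side (346.6,317.4). The mouth is at about side (303,182) and top (311,164), and the tray centre is at top (398,214).

```bash
cat >h.py <<'E'
import numpy as np,cv2
from bench import *
from scipy.optimize import least_squares
from scipy.spatial.transform import Rotation as R
def proj(c,P):
    p=camera_params(c);T=np.array(p["camera_from_world"]);P=np.atleast_2d(P)
    return cv2.projectPoints(P@T[:3,:3].T+T[:3,3],np.zeros(3),np.zeros(3),np.array(p["K"]),np.array(p["dist_coeffs"]))[0][:,0]
def W(v,P): # pose x,y,yaw -> world
    return np.atleast_2d(P)@R.from_euler('z',v[2]).as_matrix().T+[v[0],v[1],0]
def fit(obs,v0):
    f=lambda v:np.concatenate([(proj(c,W(v,p))-q).ravel() for c,p,q in obs])
    s=least_squares(f,v0,loss='soft_l1'); print(np.round(s.x,4),np.round(f(s.x).reshape(-1,2),1).tolist()); return s.x
def crop(im,x,y,w,h,k,g=1): return cv2.convertScaleAbs(cv2.resize(im[y:y+h,x:x+w],None,fx=k,fy=k,interpolation=cv2.INTER_CUBIC),alpha=g)
def dpts(n=0): # unused
    pass
E
cat >fit.py <<'E'
from h import *
d=fit([("side",[-.041,0,.06],[290,293.4]),("side",[-.003,0,.06],[302.2,299]),("side",[.12,0,.06],[346.6,317.4]),
 ("top",[-.041,0,.072],[226.6,195.2]),("top",[-.003,0,.06],[225.4,205])],[.5,.2,3.1])
p=fit([("side",[.135,0,.155],[303.2,182.4]),("side",[-.03,0,.191],[354.8,189]),("top",[.135,0,.155],[311,164.3]),("top",[-.03,0,.191],[312,206])],[.45,0,0])
q=np.array([[381,190.5],[425,205],[415.5,239],[370.5,226]])
c=np.array([[.07,.09,.022],[.07,-.09,.022],[-.07,-.09,.022],[-.07,.09,.022]])
t=fit([("top",a,b) for a,b in zip(c,q)],[.45,-.3,0])
np.savez("fit.npz",d=d,p=p,t=t)
s=cv2.imread("pics/side0.png");tp=cv2.imread("pics/top0.png")
def seg(v,L): return [W(v,np.array(l)) for l in L]
def box(x0,x1,y0,y1,z): c=[[x0,y0,z],[x1,y0,z],[x1,y1,z],[x0,y1,z],[x0,y0,z]];return c
a=np.radians(35);ax=np.array([np.cos(a),0,np.sin(a)]);m=np.array([.135,0,.155])
th=np.linspace(0,2*np.pi,25)
ring=m+.0135*(np.outer(np.cos(th),[0,1,0])+np.outer(np.sin(th),[-np.sin(a),0,np.cos(a)]))
LP=[ring,[m,m-.1*ax],box(-.0725,.0125,-.0425,.0425,.191),box(-.07,.07,-.06,.06,.095),box(-.085,.085,-.075,.075,0)]
LD=[[[-.066,0,.06],[.12,0,.06]],box(-.066,-.016,-.008,.008,.072),box(.034-.085,.034+.085,-.03,.03,.012),[[0,-.014,.06],[0,.014,.06]]]
LT=[box(-.07,.07,-.09,.09,.022)]
def draw(c,im,x,y,w,h,k,g):
    r=crop(im,x,y,w,h,k,g)
    for v,L in((p,LP),(d,LD),(t,LT)):
        for l in seg(v,L):
            cv2.polylines(r,[np.int32(np.round((proj(c,l)-[x,y]+.5)*k))],False,(0,0,255),1)
    return r
A=np.hstack([draw("side",s,270,280,80,60,5,1),draw("side",s,298,172,80,60,5,1)])
B=np.hstack([draw("top",tp,210,180,40,60,5,1.8),draw("top",tp,285,155,60,75,4,1.8)[:300],draw("top",tp,362,180,72,60,5,1.5)])
cv2.imwrite("pics/ov.png",np.vstack([A,B[:,:800]]))
E
python3 fit.py
```

```text
[0.4625 0.3163 3.0987] [[-0.5, -0.2], [0.4, -0.1], [0.4, 0.4], [-0.6, -0.7], [0.6, 0.0]]
[0.474  0.0054 0.0136] [[-0.7, -0.5], [0.4, -1.8], [-0.0, -0.4], [-1.2, 5.4]]
[ 0.4402 -0.3249 -0.2814] [[-0.5, -0.0], [1.0, -0.6], [0.2, 0.9], [-0.5, -0.2]]
```

View pics/ov.png

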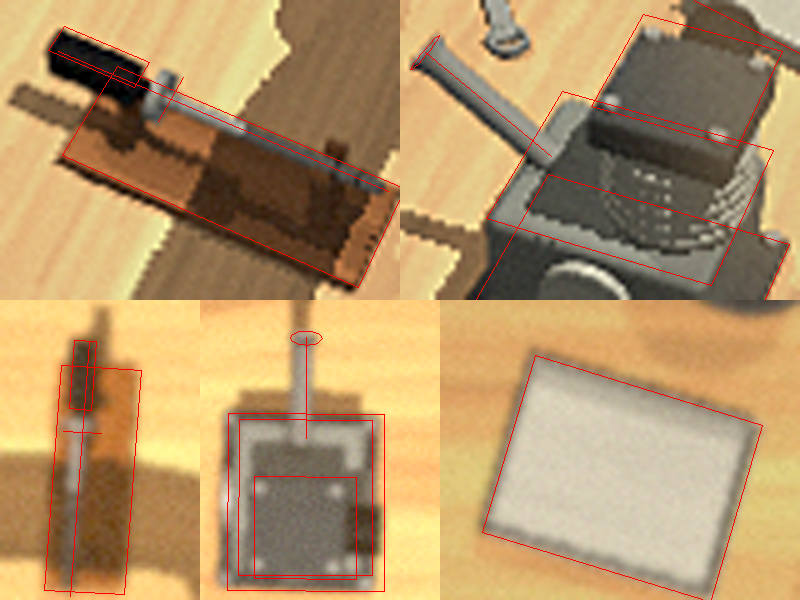

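The overlay fits the rest, dipstick, tray and tube mouth within about a pixel. The pump is slightly off, so I shift y to about 8 mm and set its yaw to about 0. Next I check reach and grasp.

```bash
cat >plan.py <<'E'
from h import *
f=np.load("fit.npz");d=f["d"];t=f["t"];p=np.array([.474,.008,0.])
def tool(Dx,Dz): # tool x = Dx, tool z=-Dz
    Dx=np.array(Dx,float);Dz=np.array(Dz,float)
    return R.from_matrix(np.c_[Dx,np.cross(-Dz,Dx),-Dz]).as_quat()
a=np.radians(35);Rp=R.from_euler('z',p[2])
tz=Rp.apply([np.cos(a),0,np.sin(a)]);tup=Rp.apply([-np.sin(a),0,np.cos(a)])
mouth=W(p,[.135,0,.155])[0]
qg=tool([np.cos(d[2]),np.sin(d[2]),0],[0,0,1]);hand=W(d,[-.041,0,.06])[0]
qi=tool(-tz,tup);ins=lambda s,off=0.041:mouth+tz*(off+s)   # s=gap collar-mouth
qf=tool([-1,0,0],[0,0,1]);fin=np.array([t[0]+.161,t[1],.2])
E
python3 - <<'E'
from plan import *
for n,P,q in(("g",hand+[0,0,.14],qg),("g0",hand,qg),("pre",ins(.16),qi),("in",ins(0),qi),("fin",fin,qf)):
    j=inverse_kinematics(P,q);print(n,np.round(P,3),None if j is None else np.round(j,2))
move_ptp(hand+[0,0,.14],qg); movel(hand+[0,0,.0],qg,.12)
print(read_ft_force())
move_gripper(0.0,20);pause(.2)
print(read_finger_gap(),read_grasp_force(),read_ft_force(),read_time_s())
movel(hand+[0,0,.12],qg,.1)
print(read_finger_gap(),read_grasp_force(),read_ft_force(),read_time_s())
im=read_camera("side");u,v=np.int32(proj("side",hand+[0,0,.12])[0])
cv2.imwrite("pics/g.png",crop(im[:,:,::-1],max(u-50,0),max(v-50,0),120,100,6))
E
```

```text
g [0.503 0.315 0.2  ] [-0.83  0.33  0.24  1.79 -0.09  1.03  0.97]
g0 [0.503 0.315 0.06 ] [-0.8   0.52  0.21  1.87 -0.15  0.77  1.02]
pre [0.774 0.008 0.27 ] [-0.58  0.36  0.61  1.78 -0.38  0.47  1.8 ]
in [0.643 0.008 0.179] [-0.27  0.21  0.18  2.14  0.13  0.19  1.35]
fin [ 0.601 -0.325  0.2  ] [-0.25  0.72  1.03  1.59 -0.64  1.21  2.47]
[-0.30495224 -0.03394044  0.25211316]
0.015477616564197171 25.276002287864685 [-0.5968399  -0.1228539   2.19993334] 4.625
0.015416999449920242 24.937541484832764 [ 0.08271847 -0.0432262  -0.72392701] 5.975
```

View pics/g.png

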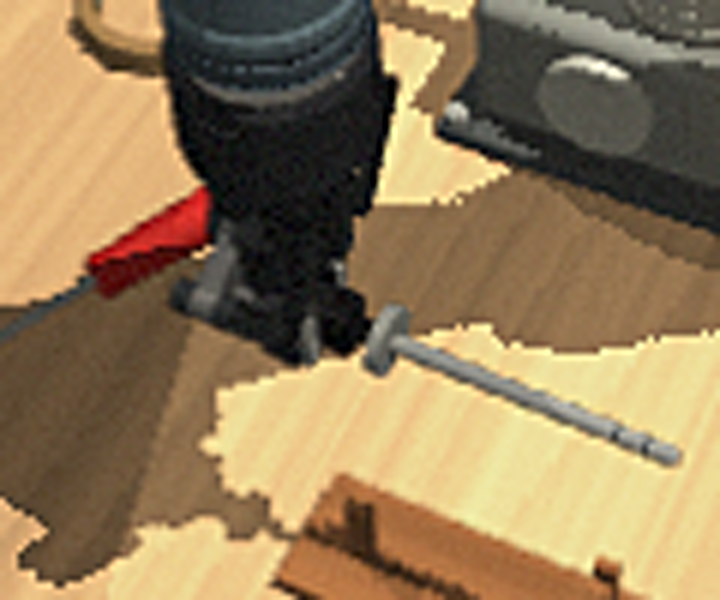

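The dipstick is held level, with the collar at crop (388,340) and the tip at crop (675,458). I move to the pre-insertion pose and compare the tip with the mouth.

```bash
python3 - <<'E'
from plan import *
x=read_eef_pos();u,v=np.int32(proj("side",hand+[0,0,.12])[0]);o=np.array([max(u-50,0),max(v-50,0)])
ct=o+np.array([[388,340],[675,458]])/6-.5
Rt=R.from_quat(read_tcp_rot())
def pred(s): # s: along offset, pitch
    Dx=Rt.apply([np.cos(s[1]),0,np.sin(s[1])]); c0=x+Rt.apply([s[0],0,0])
    return proj("side",[c0-.003*Dx,c0+.12*Dx])
s=least_squares(lambda s:(pred(s)-ct).ravel(),[.041,0]);print(s.x,s.fun)
move_ptp(hand+[.1,-.05,.2],qg)
move_ptp(ins(.18),qi); movel(ins(.135),qi,.1)
print(read_eef_pos()-ins(.135),read_finger_gap(),read_grasp_force(),read_ft_force(),read_time_s(),np.round(read_qpos(),2))
out=[]
for c in("side","top"):
    im=read_camera(c)[:,:,::-1]; P=proj(c,[mouth,ins(.135),ins(.135)-tz*.161,mouth-.1*tz]);x0,y0=np.int32(P[0]-[35,40])
    r=crop(im,x0,y0,66,80,6,1.6 if c=="top" else 1)
    for q in P[:3]: cv2.circle(r,tuple(np.int32((q-[x0,y0]+.5)*6)),3,(0,0,255),-1)
    out.append(r)
    print(c,P.round(1).tolist(),x0,y0)
cv2.imwrite("pics/pre.png",np.hstack(out))
E
```

```text
[ 0.03808317 -0.00359299] [-0.54263568  0.11755827  0.44107507  0.03406891]
[0.000545   0.00097802 0.00059744] 0.015686886160029796 24.954694211483 [-0.01948414  0.00296356 -0.6467423 ] 8.4417 [-0.39  0.31  0.36  1.83 -0.16  0.41  1.62]
side [[302.4, 182.1], [256.6, 143.5], [298.5, 178.8], [327.4, 203.2]] 267 142
top [[310.7, 163.9], [311.5, 114.6], [310.8, 159.9], [310.4, 188.9]] 275 123
```

View pics/pre.png

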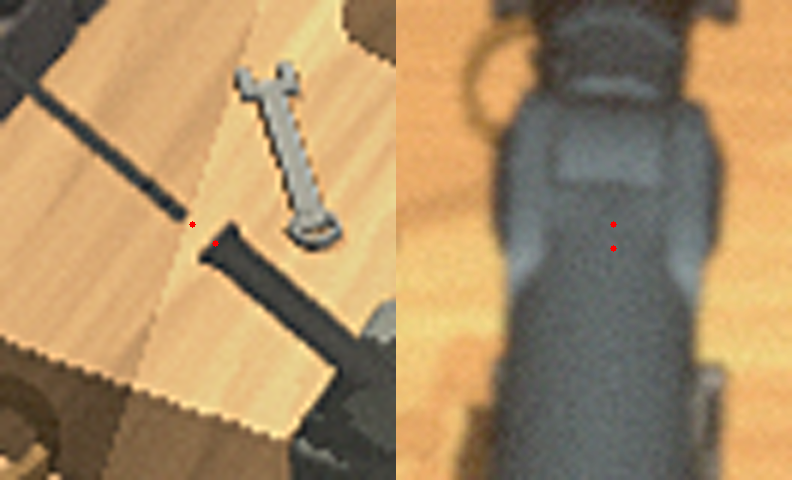

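The side view shows the tip at crop (182,215) and the rim centre at (218,243). The rod axis passes within about 1.5 mm of the rim centre, so I insert in force-checked steps.

```bash
python3 - <<'E'
from plan import *
f0=np.array(read_ft_force())
for s in list(np.arange(.125,.012,-.01))+list(np.arange(.012,-.02,-.002)):
    movel(ins(s),qi,.06 if s>.012 else .02)
    F=np.array(read_ft_force())-f0; e=read_eef_pos()-ins(s)
    print(f"{s:.3f}",np.round([F@tz,F@tup,F[1]],1),np.round(read_grasp_force(),1),np.round(1000*np.array([e@tz,e@tup,e[1]]),1))
    if F@tz>8 or np.linalg.norm(F)>12: break
print(read_time_s())
im=read_camera("side")[:,:,::-1]
cv2.imwrite("pics/ins.png",crop(im,250,130,110,90,6))
E
```

```text
0.125 [-1.4  0.7 -0.7] 25.0 [-1.  -0.2 -0.2]
0.115 [-0.9 -0.1 -1. ] 25.0 [-1.1 -0.2 -0. ]
0.105 [-0.  -0.4 -1.1] 25.0 [-1.  -0.2 -0. ]
0.095 [-1.1 -0.2 -0.8] 25.0 [-1.  -0.2 -0. ]
0.085 [0.  0.2 0.2] 25.0 [-1.  -0.2  0. ]
0.075 [-0.9  0.4 -1.2] 25.0 [-1.  -0.2 -0. ]
0.065 [-0.6  0.4 -1.1] 25.0 [-1.1 -0.2 -0. ]
0.055 [-1.   0.7  0.3] 25.0 [-1.  -0.2 -0. ]
0.045 [-0.2  0.6 -0.5] 25.0 [-1.  -0.2 -0. ]
0.035 [-0.   1.3  0. ] 25.0 [-1.1 -0.1 -0. ]
0.025 [-0.6  0.5 -0.1] 25.0 [-1.1 -0.1 -0. ]
0.015 [ 0.2  0.2 -0. ] 25.0 [-1.  -0.1 -0. ]
0.012 [-0.1  0.3 -1. ] 25.0 [-0.1 -0.  -0. ]
0.010 [-0.5 -0.2 -1. ] 25.0 [-0.2 -0.   0. ]
0.008 [-0.6 -0.  -0. ] 25.0 [-0.3 -0.  -0. ]
0.006 [-0.7  1.6 -0.2] 25.0 [-0.3 -0.  -0. ]
0.004 [-0.1  0.7 -0.8] 25.0 [-0.3 -0.  -0. ]
0.002 [-0.3  0.6 -0.3] 25.0 [-0.4 -0.1  0. ]
0.000 [-1.1 -0.1  0.3] 25.0 [-0.3 -0.  -0. ]
-0.002 [ 0.4  0.2 -1.1] 24.9 [0.5 0.1 0. ]
-0.004 [ 4.  -1.4 -0.9] 24.7 [ 2.5  0.3 -0. ]
-0.006 [ 5.7 -4.1 -0.7] 24.4 [ 4.5  0.5 -0. ]
-0.008 [ 7.2 -5.2 -1.5] 24.2 [ 6.5  0.7 -0. ]
-0.010 [ 9.3 -6.4 -1.6] 24.0 [8.5 0.9 0.1]
15.3917
```

View pics/ins.png

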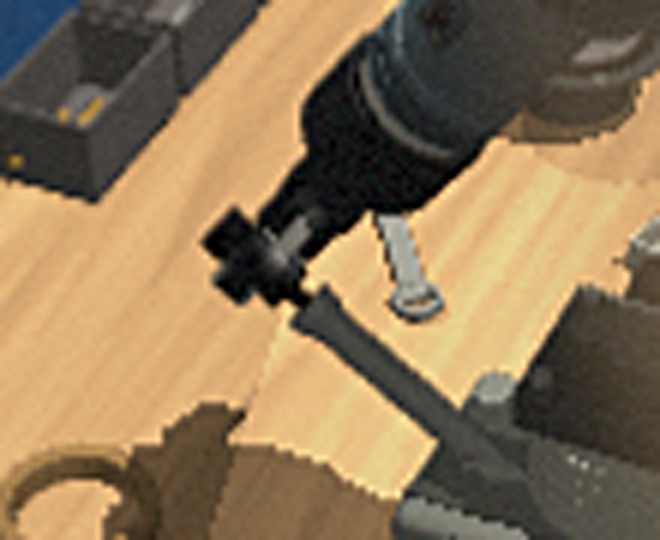

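The collar is on the rim at crop (312,310), with hard contact at s ≈ -2.5 mm, which agrees with the measured 38 mm grip offset. I hold, then withdraw and go to the tray.

```bash
python3 - <<'E'
from plan import *
pause(.5)
movel(ins(.165),qi,.1);pause(.3)
print(read_grasp_force(),read_finger_gap(),read_time_s())
move_ptp([.78,-.08,.32],qf)
fin[0]=t[0]+.158
for P in([.75,t[1],.30],fin):
    try: movel(P,qf,.15)
    except MotionError as e: print(e); move_ptp(P,qf)
pause(.5)
print(read_eef_pos()-fin,read_grasp_force(),read_finger_gap(),read_ft_force(),read_time_s())
out=[]
for c in("side","top"):
    im=read_camera(c)[:,:,::-1]; P=proj(c,[[t[0],t[1],.022],[t[0],t[1],.2],fin])
    x0,y0=np.int32(P[1]-[33,40]);r=crop(im,max(x0,0),max(y0,0),66,90,6,1.6 if c=="top" else 1)
    for q in P: cv2.circle(r,tuple(np.int32((q-[x0,y0]+.5)*6)),3,(0,0,255),-1)
    out.append(r)
cv2.imwrite("pics/fin.png",np.hstack(out))
E
```

```text
24.874912798404694 0.015652322360555786 18.1417
[ 3.76071778e-05 -4.12605535e-05 -1.79411043e-05] 24.86577272415161 0.01585712147564298 [ 0.51361719  0.38965602 -1.45879781] 22.7167
```

View pics/fin.png

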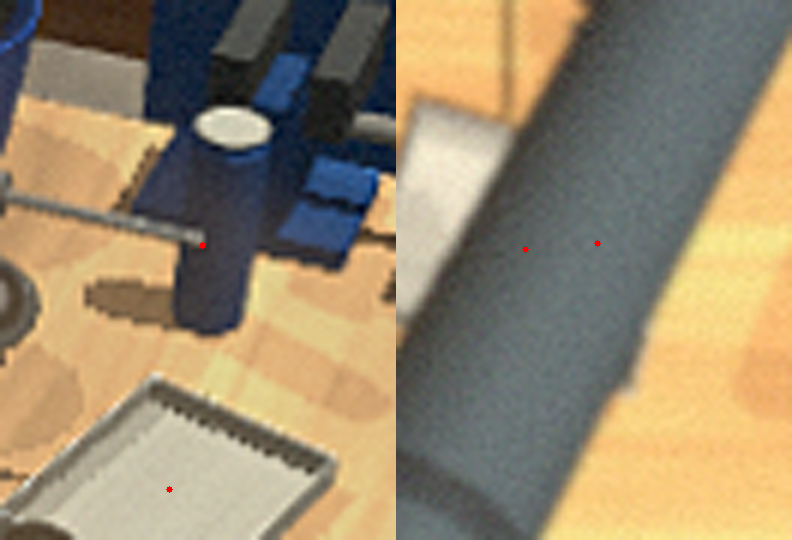

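The tip is at crop (203,238), about a pixel from the prediction over the tray centre. It is level, held and clear, so I hand in.

```bash
python3 -c "
from bench import *
print(sign_off())"
```

```text
the job is handed in; nothing more can be done
None
```

I slid the dipstick into the guide tube until the collar stopped on the mouth and drew it right out again. It is now held level with its tip over the middle of the tray, about 200 mm above the table, with a grip of about 25 N per finger; the job is handed in, but no verdict came back.

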